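# Empty the spent vials into the waste box and clamp it shut

## Task

Move every sample rack off the waste box lid into the dark steel carrier, upright, one to a bay, and then take the lid off the box. Tip the spent vials off the aluminium scoop tray into the box, put in by hand those left standing on the bench and any that miss, and set the scoop back flat on the middle of its blue mat. Then put the lid back on fully seated and swing the clamp fully down onto it, leaving the jar and beaker where they are and never tipping a rack over.

Things in the scene. Friction and masses are not known exactly. Their poses are not given: they have to be found in the camera images.
- wastebox: Yellow open-topped waste box fixed to the bench, outer 140 (x) x 150 (y) x 110 mm high, walls and floor 5 mm. Origin: centre of its underside; z up. The clamp sits at the middle of its -x wall.
- clamp (a joint): Clamp angle, rad: 0 = fully down, level across the lid; 1.6 to 2.1 = open, standing up and leaning away from the box. Stays where left. Hinge line along the box's y at (-86, 0, 124) mm in the box's frame. Steel arm with red tip, 14 mm wide, 8 mm thick, reaching 55 mm from the hinge; down, it points to the box's +x and its rubber pad is 1 mm above the seated lid.
- clamp_tip (a point): End of the clamp arm, 55 mm from the hinge line.
- lid: Loose white lid, plate 144 (x) x 154 (y) x 6 mm, with a locating block 120 x 130 x 8 mm under it that drops into the box mouth (130 x 140 mm). Origin: centre of the block's underside; plate top at z = 14 mm. Black handle bar on its middle: 44 mm along x, 12 mm thick in y, z = 14 to 46 mm. Seated, its origin is 102 mm above the box's; either way round will do.
- carrier: Dark steel carrier tray fixed to the bench, outer 112 (x) x 150 (y) mm, floor 4 mm, walls 4 mm thick and 16 mm high, and a divider of that height along x in the middle: two bays of 104 (x) x 69 (y) mm centred at y = +-36.5 mm. Origin: centre of its underside.
- mat: Blue mat fixed to the bench, 160 (x) x 130 (y) x 2 mm, where the scoop rests. Origin: centre of its underside.
- scoop: Loose aluminium scoop tray: floor 110 (x) x 94 (y) x 3 mm, walls 4 mm thick and 26 mm high on three sides, open mouth at x = +55 mm. Behind the back wall an upright black handle plate centred at x = -68 mm: 12 mm thick in x, 50 mm wide in y, z = 16 to 88 mm. Origin: centre of the floor's underside; x towards the mouth, z up. 180 g.
- rack1: Black sample rack, block 80 (x) x 50 (y) x 28 mm with blue-capped samples fixed in it (they rise 5.5 mm); a grey upright fin to grip stands on its middle: 36 mm along x, 10 mm thick in y, top at z = 68 mm. Origin: centre of its underside. At the start it stands on the lid. May be absent.
- rack2: Black sample rack, block 80 (x) x 50 (y) x 28 mm with blue-capped samples fixed in it (they rise 5.5 mm); a grey upright fin to grip stands on its middle: 36 mm along x, 10 mm thick in y, top at z = 68 mm. Origin: centre of its underside. At the start it stands on the lid. May be absent.
- vial1: Spent glass vial with blue cap, a cylinder 16 mm across and 34 mm tall, 12 g, at first standing on the scoop. Origin: centre of its flat bottom; z along its axis to the cap, so its middle is at z = 17 mm. May be absent.
- vial2: Spent glass vial with blue cap, a cylinder 16 mm across and 34 mm tall, 12 g, at first standing on the scoop. Origin: centre of its flat bottom; z along its axis to the cap, so its middle is at z = 17 mm. May be absent.
- vial3: Spent glass vial with blue cap, a cylinder 16 mm across and 34 mm tall, 12 g, at first standing on the scoop. Origin: centre of its flat bottom; z along its axis to the cap, so its middle is at z = 17 mm. May be absent.
- vial4: Spent glass vial with blue cap, a cylinder 16 mm across and 34 mm tall, 12 g, at first standing on the scoop. Origin: centre of its flat bottom; z along its axis to the cap, so its middle is at z = 17 mm. May be absent.
- vial5: Spent glass vial with blue cap, a cylinder 16 mm across and 34 mm tall, 12 g, at first standing on the scoop. Origin: centre of its flat bottom; z along its axis to the cap, so its middle is at z = 17 mm. May be absent.
- vial6: Spent glass vial with blue cap, a cylinder 16 mm across and 34 mm tall, 12 g, at first standing on the scoop. Origin: centre of its flat bottom; z along its axis to the cap, so its middle is at z = 17 mm. May be absent.
- vial7: Spent glass vial with blue cap, a cylinder 16 mm across and 34 mm tall, 12 g, at first standing on the bench. Origin: centre of its flat bottom; z along its axis to the cap, so its middle is at z = 17 mm. May be absent.
- vial8: Spent glass vial with blue cap, a cylinder 16 mm across and 34 mm tall, 12 g, at first standing on the bench. Origin: centre of its flat bottom; z along its axis to the cap, so its middle is at z = 17 mm. May be absent.
- reagent: Reagent jar with white screw cap, 56 mm across and about 100 mm tall, a bystander. Origin: centre of its underside.
- beaker: Small clear glass beaker, 64 mm across and 70 mm tall, a bystander. Origin: centre of its underside.

How it is judged (in metres and radians):
On the way, in this order (a step that is already met when the one before it is completed fails the run):
1. every rack stands in the carrier (x of rack1 in the frame of carrier between -0.03 and 0.03 m and y of rack1 in the frame of carrier between -0.06 and 0.06 m and z of each of rack1, rack2 in the frame of carrier below 0.012 m and angle between each of rack1, rack2's own z axis and vertical below 0.12 rad and x of rack2 in the frame of carrier between -0.03 and 0.03 m and y of rack2 in the frame of carrier between -0.06 and 0.06 m), for 0.2 s.
2. the lid is off the box (horizontal distance between lid and wastebox above 0.1 m), for 0.2 s.
3. the scoop is tipped mouth down above the box (angle between scoop's own z axis and vertical above 0.4 rad and horizontal distance between scoop and wastebox below 0.13 m and height (world z) of scoop above 0.1 m), for 0.1 s.
4. the lid is seated with all the vials in the box (horizontal distance between lid and wastebox below 0.009 m and z of lid in the frame of wastebox between 0.09 and 0.106 m and angle between lid's own z axis and vertical below 0.05 rad and x of vial1 in the frame of wastebox between -0.067 and 0.067 m and y of vial1 in the frame of wastebox between -0.072 and 0.072 m and z of each of vial1, vial2, vial3, vial4, vial5, vial6, vial7, vial8 in the frame of wastebox below 0.1 m and x of vial2 in the frame of wastebox between -0.067 and 0.067 m and y of vial2 in the frame of wastebox between -0.072 and 0.072 m and x of vial3 in the frame of wastebox between -0.067 and 0.067 m and y of vial3 in the frame of wastebox between -0.072 and 0.072 m and x of vial4 in the frame of wastebox between -0.067 and 0.067 m and y of vial4 in the frame of wastebox between -0.072 and 0.072 m and x of vial5 in the frame of wastebox between -0.067 and 0.067 m and y of vial5 in the frame of wastebox between -0.072 and 0.072 m and x of vial6 in the frame of wastebox between -0.067 and 0.067 m and y of vial6 in the frame of wastebox between -0.072 and 0.072 m and x of vial7 in the frame of wastebox between -0.067 and 0.067 m and y of vial7 in the frame of wastebox between -0.072 and 0.072 m and x of vial8 in the frame of wastebox between -0.067 and 0.067 m and y of vial8 in the frame of wastebox between -0.072 and 0.072 m), for 0.2 s.
5. the clamp is down on the seated lid (horizontal distance between lid and wastebox below 0.009 m and z of lid in the frame of wastebox between 0.09 and 0.106 m and angle between lid's own z axis and vertical below 0.05 rad and value of joint clamp below 0.1 rad), for 0.2 s.
At the end, for the whole second after the job is handed in: Racks upright on the carrier floor (within 30 mm in x, 60 mm in y of its centre); all vials in the box; lid seated (9 mm of centre, up to 4 mm high, level); clamp within 0.1 rad of down; scoop flat on its mat, origins within 60 mm; racks, lid and scoop at rest (all of step 1 and all of step 5 and x of vial1 in the frame of wastebox between -0.067 and 0.067 m and y of vial1 in the frame of wastebox between -0.072 and 0.072 m and z of each of vial1, vial2, vial3, vial4, vial5, vial6, vial7, vial8 in the frame of wastebox below 0.1 m and x of vial2 in the frame of wastebox between -0.067 and 0.067 m and y of vial2 in the frame of wastebox between -0.072 and 0.072 m and x of vial3 in the frame of wastebox between -0.067 and 0.067 m and y of vial3 in the frame of wastebox between -0.072 and 0.072 m and x of vial4 in the frame of wastebox between -0.067 and 0.067 m and y of vial4 in the frame of wastebox between -0.072 and 0.072 m and x of vial5 in the frame of wastebox between -0.067 and 0.067 m and y of vial5 in the frame of wastebox between -0.072 and 0.072 m and x of vial6 in the frame of wastebox between -0.067 and 0.067 m and y of vial6 in the frame of wastebox between -0.072 and 0.072 m and x of vial7 in the frame of wastebox between -0.067 and 0.067 m and y of vial7 in the frame of wastebox between -0.072 and 0.072 m and x of vial8 in the frame of wastebox between -0.067 and 0.067 m and y of vial8 in the frame of wastebox between -0.072 and 0.072 m and horizontal distance between scoop and mat below 0.06 m and z of scoop in the frame of mat below 0.012 m and angle between scoop's own z axis and vertical below 0.1 rad and linear speed of each of rack1, rack2, lid, scoop below 0.02 m/s); the robot touches nothing.
It fails at once if a bystander is moved more than 40 mm (distance of any of reagent, beaker from where it was at the start of the episode above 0.04 m).
It fails at once if a rack is tipped over (angle between any of rack1, rack2's own z axis and vertical above 0.9 rad).
Of rack1, rack2 only 1 to 2 are there at a start; the rules pass over those that are not, and their reading is None.
Of vial1, vial2, vial3, vial4, vial5, vial6 only 3 to 6 are there at a start; the rules pass over those that are not, and their reading is None.
Of vial7, vial8 only 1 to 2 are there at a start; the rules pass over those that are not, and their reading is None.
At some moment in a run one of lid, scoop may be knocked a few centimetres aside while the robot is not near it.
It also fails if it takes over 210 s, if anything falls off the work surface, if the arm or the gripper's body presses on something with over 40 N, if the wrist force passes 120 N, or if a joint passes its speed limit or range.

## Robot

A 6-joint arm with a two-finger parallel gripper is mounted at the origin on the work surface. World frame = base frame: x ahead of the robot, y to its left, z up, the work surface at z = 0. Lengths are in mm, angles in rad, forces in N, time in s.
With the tool pointing down it reaches from about 275 to 825 mm from the base axis. Payload 5.2 kg.
Tool frame: the origin (TCP) lies at the very end of the fingers, on their centre line; the grasp point (between the pads) lies 19 mm behind it; z points along the fingers, y is the line along which they close (so a half turn about z gives the same grasp; the last joint's range is limited). The gripper opens to 93 mm and grips with 3 to 60 N. Pads are 15 mm wide; open, the fingers measure 128 mm over their backs; the gripper's body (75 mm by 188 mm) begins 65 mm behind the grasp point.
Start: joints at [-1.42, 0.259, 1.535, -0, 1.348, -0.203], TCP at [190.577, -515.932, 218.653] pointing down, gripper open.
Joint ranges: [-3.14, 3.14], [-0.91, 2.08], [0.19, 2.58], [-1.22, 4.36], [0.22, 2.71], [-3.12, 3.12]. Speed limits (rad/s): [2.57, 2.57, 3.14, 3.14, 3.14, 3.14].

## Interface

Orientations are given as [roll, pitch, yaw] about the fixed x, y, z axes, in that order (R = Rz(yaw) Ry(pitch) Rx(roll)).
In Python, from bench import robot gives the robot as it stands. The module is installed in compiled form; this text tells all that it offers. Calls block until the motion is done:
- robot.move_ptp(position, orientation): joint-space move of the TCP to a pose.
- robot.move_linear(position, ori=None, speed=150, f_stop=None): straight line of the TCP; ori=None keeps the orientation; speed is the mean speed in mm/s. With f_stop (N) it stops when the force on the tool has changed by that much, and returns True; else False.
- robot.move_j(angles): joint-space move.
- robot.move_gripper(opening): opening from 0.0 (shut) to 1.0 (fully open); the grip force is fixed at half the most; returns when the fingers have stopped.
- robot.sleep(seconds).
- robot.inverse_kinematics(position, orientation): joint angles nearest the present ones, or None.
- robot.get_image(name): name is "side" or "top"; returns a dict with "img" (384x512x3 uint8, blue, green, red), "fovy" (degrees; the focal length in pixels is half the picture's height over the tangent of half this angle, whatever the lens; pixels are square), "cx", "cy" (the principal point, pixels), "eye" and "orientation" of the camera in the world. Camera axes: x right, y down, z forward; pixel columns grow to the right and rows downward; lengths in mm; the calibration is good to about 2 mm. A picture is of the moment at which its call begins. There is no depth.
A pose or a line that the arm cannot do raises robot.MotionError and nothing moves.
- robot.hand_in(): hands the job in; it is judged then, once.
Readings, each from a call of its own:
- robot.current_t(): time.
- robot.current_qpos(): joint angles.
- robot.current_joint_vel(): joint speeds.
- robot.current_joint_efforts(): joint torques, N m.
- robot.current_tcp_pos(): TCP position.
- robot.current_eef_rot(): TCP orientation.
- robot.current_contact_force(): force on the tool from outside, world axes, zero at the start.
- robot.current_ft_torque(): the same for the moment, N m.
- robot.current_gripper_width(): opening from 0.0 (shut) to 1.0 (fully open).
- robot.current_finger_force(): force on a finger pad.
Only numpy, scipy, OpenCV 4.12 (cv2) and the standard library are available. Lean on these libraries where they do the work, as an engineer would, in place of code of your own. Each camera call takes 0.05 s, during which the arm holds its last target. There are 200 camera calls.

## Working session

There is one attempt and no reset: what is moved stays moved. The work goes in short steps, each a Python script; the robot and the scene stay as the last script left them, time stands still between calls to the robot, and variables do not carry over. Pictures are saved under pics/ and viewed, at most 14 in all, crops included, and the job is handed in when it is done.

```bash
mkdir -p pics; ls
python3 - <<'E'
from bench import robot
import cv2
for n in("top","side"):
    d=robot.get_image(n); cv2.imwrite(f"pics/{n}0.png",d["img"])
    print(n,{k:v for k,v in d.items() if k!="img"})
print(robot.current_t(),robot.current_eef_rot())
E
```

```text
pics
top {'fovy': 53.326730171062955, 'cx': 254.70434923468116, 'cy': 192.86529658064532, 'eye': array([ 402.1183761 ,  -15.07493482, 1115.62246572]), 'orientation': array([-3.01818909,  0.01359172, -1.54328044])}
side {'fovy': 57.95426566392623, 'cx': 257.44430249197404, 'cy': 198.3325764326948, 'eye': array([348.51503437, 716.23617604, 652.314713  ]), 'orientation': array([-2.18675782, -0.01660323, -2.86209775])}
0.1 [-3.13997579e+00 -3.50435546e-04  3.53772148e-01]
```

View pics/top0.png

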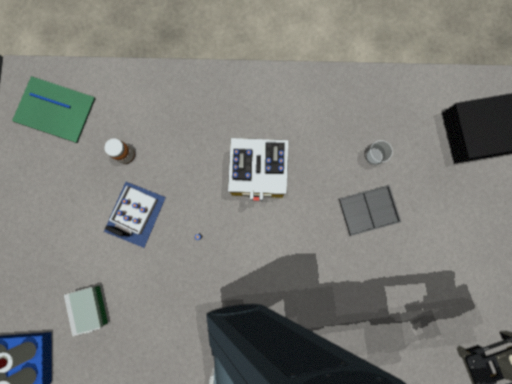

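View pics/side0.png

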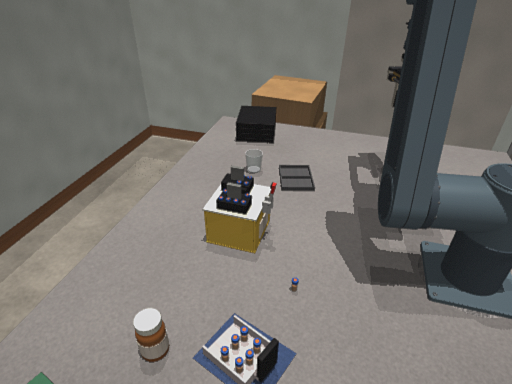

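The top view shows the lidded box with two racks at (258,167), the clamp at (257,196), and the carrier at (368,210). The scoop with vials on its mat is at (135,213), one bench vial is at (198,237), the jar at (120,150) and the beaker at (378,152). I'll write helpers and zoom in.

```bash
cat > h.py <<'E'
from bench import robot
import numpy as np, cv2
from scipy.spatial.transform import Rotation as Ro
def shot(n): return robot.get_image(n)
def K(d): return 192/np.tan(np.radians(d["fovy"]/2))
def R(d): return Ro.from_euler("xyz",d["orientation"]).as_matrix()
def ray(d,u,v):
    r=R(d)@np.array([(u-d["cx"])/K(d),(v-d["cy"])/K(d),1]); return r
def plane(d,u,v,z):
    r=ray(d,u,v); return d["eye"]+r*(z-d["eye"][2])/r[2]
def proj(d,p):
    c=R(d).T@(np.array(p,float)-d["eye"]); return c[:2]/c[2]*K(d)+[d["cx"],d["cy"]]
def tri(d1,p1,d2,p2):
    a,b=ray(d1,*p1),ray(d2,*p2); A=np.c_[a,-b]
    s=np.linalg.lstsq(A,d2["eye"]-d1["eye"],rcond=None)[0]
    return (d1["eye"]+s[0]*a+d2["eye"]+s[1]*b)/2
def crop(img,x,y,w,h,W,H): return cv2.resize(img[y:y+h,x:x+w],(W,H),interpolation=cv2.INTER_CUBIC)
E
python3 - <<'E'
import cv2,numpy as np
from h import crop
t=cv2.imread("pics/top0.png");s=cv2.imread("pics/side0.png")
m=np.vstack([np.hstack([crop(t,220,130,80,80,400,300*1) if 0 else crop(t,218,130,80,60+20,400,400)[:300],crop(t,95,177,80,60,400,300)]),
np.hstack([crop(s,200,155,80,60,400,300),crop(t,330,180,80,60,400,300)])])
cv2.imwrite("pics/m1.png",m)
for nm,im in(("t",t),("s",s)):
    hsv=cv2.cvtColor(im,cv2.COLOR_BGR2HSV)
    for c,lo,hi in(("yellow",(20,150,80),(32,255,255)),("red",(0,170,100),(5,255,255)),("mat",(105,120,50),(125,255,140)),("white",(0,0,200),(180,40,255)),("dark",(0,0,0),(180,255,90))):
        k=cv2.inRange(hsv,lo,hi); cs,_=cv2.findContours(k,0,2)
        for q in cs:
            if cv2.contourArea(q)>(6 if c!="dark" else 200): (a,b),wh,g=cv2.minAreaRect(q); print(nm,c,round(a,1),round(b,1),np.round(wh,1),round(g,1),cv2.contourArea(q))
E
```

```text
t yellow 277.0 195.5 [1. 8.] 90.0 6.5
t yellow 236.0 193.5 [1. 8.] 90.0 7.5
t mat 21.9 368.9 [31.1 16.3] 3.9 63.0
t mat 25.0 358.0 [50. 50.] 90.0 513.0
t mat 140.7 235.9 [16.5 33.5] 63.4 127.5
t mat 156.6 208.1 [ 5.7 24. ] 16.7 44.5
t white 6.7 362.8 [ 7.5 16.7] 14.0 23.0
t white 131.3 215.9 [25.5 19.2] 26.6 205.5
t white 139.6 199.3 [25.7 13. ] 24.4 234.5
t white 258.0 168.5 [56.7 57.6] 2.5 2087.0
t white 113.0 146.5 [15. 16.] 90.0 187.0
t dark 18.0 375.0 [16. 36.] 90.0 358.0
t dark 18.6 353.7 [23.4 36.3] 83.7 416.0
t dark 491.2 360.8 [49.5 56.6] 70.3 1633.5
t dark 26.0 356.5 [53. 52.] 90.0 643.5
t dark 101.0 304.3 [41.3  9.9] 77.7 350.5
t dark 340.0 319.0 [268. 128.] -0.0 20055.5
t dark 242.0 164.6 [17.4 29.5] 3.0 228.0
t dark 274.5 158.0 [30. 17.] 90.0 241.5
t dark 480.4 128.7 [60.1 72.6] 80.1 3828.5
s yellow 233.2 231.6 [57.  40.1] 1.0 1546.5
s red 273.5 186.0 [6. 3.] 90.0 9.5
s white 262.0 348.0 [2. 6.] 0.0 8.0
s white 236.3 349.4 [55.1 39.1] 40.4 952.5
s white 251.7 328.3 [43.   1.3] 36.3 20.0
s white 146.6 319.2 [19.7 27.7] 63.4 425.0
s white 236.9 197.9 [62.6 34.7] 11.3 596.5
s dark 263.6 353.9 [55.3 34.2] 76.0 667.0
s dark 236.0 188.4 [33.5 45.8] 10.3 1096.5
s dark 296.5 177.5 [25. 35.] 90.0 776.5
s dark 93.5 178.8 [ 36.5 237.2] 59.9 2492.5
s dark 281.3 115.7 [50.9 99.7] 80.0 2760.0
s dark 432.5 159.0 [318. 157.] 90.0 25440.0
```

View pics/m1.png

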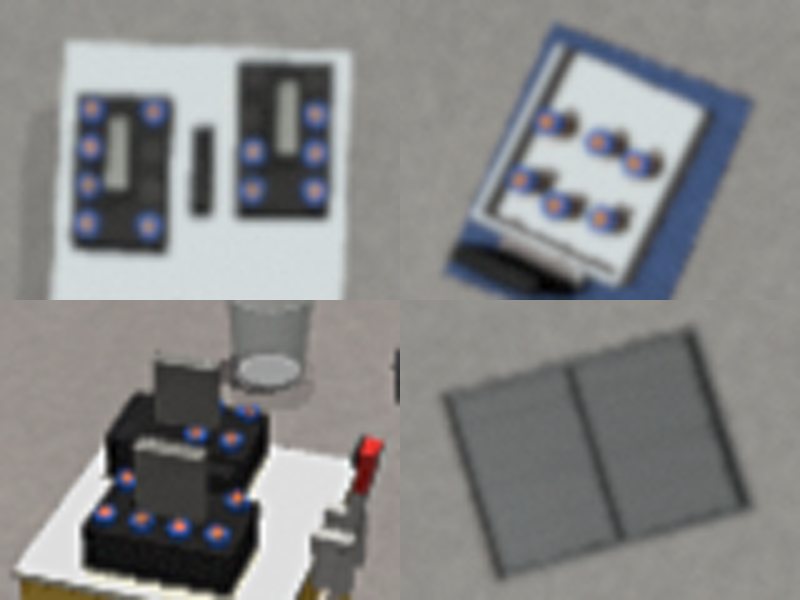

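The crops show two racks, left fin top at about (241.5,160.5) and right fin at (275.4,153), with the lid handle between them. The scoop holds six vials, with its mouth to the upper right. The carrier is empty and its divider is visible. The clamp is standing open.

Run:
```python
from h import *
import pickle
robot_cam={n:shot(n) for n in("top","side")}
pickle.dump(robot_cam,open("cam0.pkl","wb"))
d=robot_cam["top"];s=robot_cam["side"];t=d["img"]
hsv=cv2.cvtColor(t,cv2.COLOR_BGR2HSV)
def rep(n,p): print(n,np.round(p,1))
P=lambda x,y,ox,oy,z:plane(d,ox+x/5-.4,oy+y/5-.4,z)
# carrier corners
C=[P(x-400,y-300,330,180,16) for x,y in((445,395),(695,328),(750,507),(500,578))]
c=np.mean(C,0); ex=(C[0]+C[1]-C[2]-C[3])/2; rep("carrier",c); print(np.linalg.norm(ex),np.linalg.norm(C[0]-C[1]),np.arctan2(ex[1],ex[0]))
# lid: fit
m=cv2.inRange(hsv,(0,0,200),(180,40,255));m[:,:220]=0;m[:,300:]=0;m[:130]=0;m[210:]=0
q=max(cv2.findContours(m,0,1)[0],key=cv2.contourArea); h=cv2.convexHull(q); a=cv2.approxPolyDP(h,3,True)[:,0]
for u,v in a: print("lidpx",u,v,np.round(plane(d,u,v,116)[:2],1))
for n,x0,y0,L,z in(("rackL",118,153,75,184),("rackR",287,118,75,184),("handle",202,170,90,148)): rep(n,P(x0,y0,218,130,z))
for n,pts in(("L",((78,97),(172,97),(168,250),(72,247))),("R",((237,65),(332,65),(328,217),(236,214)))):
    C=[P(x,y,218,130,144) for x,y in pts]; ex=(C[0]+C[1]-C[2]-C[3])/2; rep("rack blk "+n,np.mean(C,0)); print(np.linalg.norm(ex),np.linalg.norm(C[0]-C[1]),np.arctan2(ex[1],ex[0]))
# mat
k=cv2.inRange(hsv,(105,100,50),(125,255,255));k[:,:90]=0;k[:,175:]=0;k[250:]=0;k[:175]=0
q=np.vstack(cv2.findContours(k,0,1)[0]);r=cv2.minAreaRect(q);C=np.array([plane(d,*p,2) for p in cv2.boxPoints(r)])
rep("mat",C.mean(0));print(np.linalg.norm(C[0]-C[1]),np.linalg.norm(C[1]-C[2]),[np.arctan2(*(C[i+1]-C[i])[[1,0]]) for i in(0,1)])
# scoop interior floor corners / vial caps
for x,y in((548,122),(598,143),(638,162),(520,181),(556,205),(603,218)): rep("cap",P(x-400,y,95,177,39))
for x,y,z in((562,42,26),(710,105,26),(472,215,26),(625,285,26)): rep("scoopcorner",P(x-400,y,95,177,z))
rep("handleplate",P(515-400,270,95,177,88))
rep("clampred",tri(d,(257,197),s,(273.5,186)))
b=cv2.inRange(hsv,(105,80,30),(130,255,255))
for q in cv2.findContours(b[225:250,185:215],0,2)[0]: (a_,b_),_,_=cv2.minAreaRect(q); rep("vial",plane(d,a_+185,b_+225,34))
rep("jar",plane(d,113,146.5,100)); rep("beaker",plane(d,375,155,0))
```

```text
carrier [ 497.3 -326.    16. ]
107.76360167019931 150.28953733477584 0.28688873467980575
lidpx 232 139 [669.7  66.8]
lidpx 287 141 [667.8 -80.7]
lidpx 285 191 [532.7 -77.7]
lidpx 251 197 [514.5  11.4]
lidpx 229 190 [531.6  70. ]
rackL [598.1  36.5 184. ]
rackR [617.9 -46.9 184. ]
handle [597.8  -5.  148. ]
rack blk L [596.4  36.1 144. ]
79.72923435915658 48.88650741679342 -0.0009166460470376709
rack blk R [615.6 -46.6 144. ]
79.43766786038594 49.39610292492069 0.004922624102287779
mat [468.9 354.    2. ]
155.9430125906537 125.38497225863156 [np.float64(-0.3363017511102045), np.float64(-1.943003674919278)]
cap [502.3 373.6  39. ]
cap [491.1 344.2  39. ]
cap [480.9 320.7  39. ]
cap [468.4 387.2  39. ]
cap [455.3 365.7  39. ]
cap [448.7 338.6  39. ]
scoopcorner [550.2 373.4  26. ]
scoopcorner [515.8 285.3  26. ]
scoopcorner [449.  418.2  26. ]
scoopcorner [411.6 327.7  26. ]
handleplate [417.4 368.1  88. ]
clampred [506.8  -5.3 170.1]
vial [404.9 167.9  34. ]
vial [409.7 155.8  34. ]
jar [645.3 392.7 100. ]
beaker [ 662.3 -349.5    0. ]
```

```bash
cat >> h.py <<'E'
def down(x,y,z,yaw): return [x,y,z],[np.pi,0,yaw]
def go(x,y,z,yaw): robot.move_ptp(*down(x,y,z,yaw))
def lin(x,y,z,sp=150,f=None,yaw=None): return robot.move_linear([x,y,z],None if yaw is None else [np.pi,0,yaw],speed=sp,f_stop=f)
def snap(n,name,box=None,scale=1):
    d=shot(n); im=d["img"]
    if box: x,y,w,h=box; im=crop(im,x,y,w,h,int(w*scale),int(h*scale))
    cv2.imwrite(f"pics/{name}.png",im); return d
E
python3 - <<'E'
from h import *
robot.move_gripper(0.4)
for (x,y),(px,py) in (((617,-47),(507.6,-361)),((597,36.3),(487,-291))):
    go(x,y,250,0); lin(x,y,156,120)
    robot.move_gripper(0.0); print("w",robot.current_gripper_width()*93,robot.current_finger_force())
    lin(x,y,260,150)
    go(px,py,200,0.287); print(robot.current_gripper_width()*93)
    lin(px,py,55,120); print("contact",lin(px,py,40,30,f=6),robot.current_tcp_pos())
    robot.move_gripper(0.4); lin(px,py,160,200)
print(robot.current_t())
go(300,-350,350,0.287)
snap("top","t2");
E
```

```text
w 9.908325957779354 29.998639225959778
9.864644976084666
contact True [ 507.80500538 -361.22417445   43.94163325]
w 9.572232005596767 29.995430409908295
9.718276305943855
contact True [ 487.24183496 -291.20760011   43.68858542]
18.6083
```

View pics/t2.png

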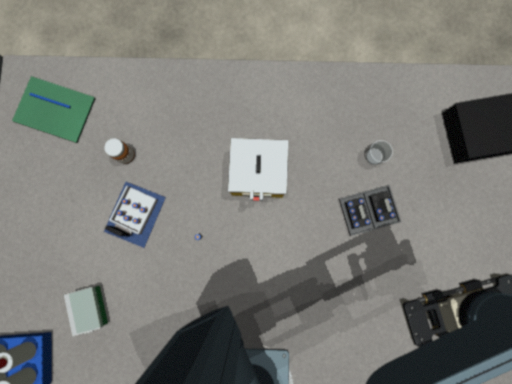

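Both racks are upright in the carrier, one per bay, near (357,212) and (384,207). The lid is clear with its handle at (258,163), and only one bench vial is visible, at (198,237). Next I'll take the lid off.

```bash
cat >> h.py <<'E'
def handle(d,c,z,r=12,thr=90):
    "centre and x-direction of the dark handle top near world point c"
    u,v=proj(d,[*c,z]); x0,y0=int(u)-r,int(v)-r
    g=cv2.cvtColor(d["img"],cv2.COLOR_BGR2GRAY)[y0:y0+2*r,x0:x0+2*r]
    q=max(cv2.findContours((g<thr).astype(np.uint8),0,1)[0],key=cv2.contourArea)
    b=cv2.boxPoints(cv2.minAreaRect(q))+[x0,y0]
    C=np.array([plane(d,*p,z)[:2] for p in b]); e=[C[1]-C[0],C[2]-C[1]]; e=max(e,key=np.linalg.norm)
    a=np.arctan2(e[1],e[0]); a=(a+np.pi/2)%np.pi-np.pi/2
    return C.mean(0),a,np.linalg.norm(C[1]-C[0]),np.linalg.norm(C[2]-C[1])
E
python3 - <<'E'
from h import *
import pickle
d=shot("top"); print(handle(d,(598,-5),148))
hsv=cv2.cvtColor(d["img"],cv2.COLOR_BGR2HSV)
m=cv2.inRange(hsv,(0,0,190),(180,40,255));m[:,:220]=0;m[:,300:]=0;m[:130]=0;m[193:]=0
q=max(cv2.findContours(m,0,1)[0],key=cv2.contourArea)
a=cv2.approxPolyDP(cv2.convexHull(q),3,True)[:,0]
for u,v in a: print("lidpx",u,v,np.round(plane(d,u,v,116)[:2],1))
# edges by subpixel threshold along handle rows
g=cv2.cvtColor(d["img"],cv2.COLOR_BGR2GRAY).astype(float)
r=g[150:185,220:300]; 
print(np.round([plane(d,u,v,116)[1] for v in(150,180) for u in(220+np.interp(175,g[v,220:240],range(20)), 299-np.interp(175,g[v,299:275:-1],range(24)))],1))
print(np.round([plane(d,u,130+np.interp(175,g[130:150,u],range(20)),116)[0] for u in(236,258,282)],1))
s=shot("side"); cv2.imwrite("pics/s2.png",s["img"])
print(np.round(tri(d,(258,162.5),s,proj(s,[598,-5,148])),1))
E
```

```text
(array([596.85710766,  -5.04500808]), np.float64(0.026133096170602332), np.float64(5.161595599249829), np.float64(41.8920592690242))
lidpx 231 139 [669.7  69.5]
lidpx 286 140 [670.4 -77.9]
lidpx 285 192 [530.1 -77.8]
lidpx 229 190 [531.6  70. ]
[ 72.  -82.6  71.8 -81.2]
[673.5 672.6 671.2]
[599.4  -5.2 147.9]
```

View pics/s2.png

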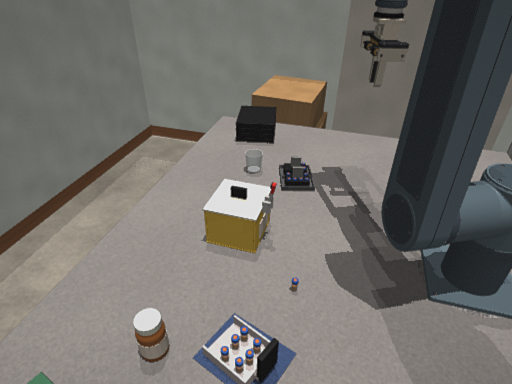

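The side view confirms it: racks stand in the carrier at (296,175), a single bench vial is at (295,284), the clamp is up at (272,190), and six vials stand on the scoop.

Run:
```python
from h import *
go(599.5,-5,250,-.015); lin(599.5,-5,125,150); print(lin(599.5,-5,119,40,f=8),robot.current_tcp_pos())
robot.move_gripper(0); print("w",robot.current_gripper_width()*93)
lin(599.5,-5,150,60); lin(599.5,-5,215,150); print("w",robot.current_gripper_width()*93,robot.current_contact_force())
go(385,-70,120,0); lin(385,-70,35,120); print(lin(385,-70,15,30,f=6),robot.current_tcp_pos())
robot.move_gripper(0.4); lin(385,-70,140,200)
go(300,-330,300,0)
d=snap("top","t3"); print(handle(d,(385,-70),46),robot.current_t())
```

```text
False [599.48476368  -4.95074157 119.14457967]
w 11.82802881405016
w 12.046405354782719 [-0.02155427  0.20711918 -3.723088  ]
False [385.02362181 -70.01144359  14.97893057]
(array([360.24254557, -57.73727897]), np.float64(0.020664914851052707), np.float64(5.521257413807699), np.float64(10.903568804344902)) 30.025
```

View pics/t3.png

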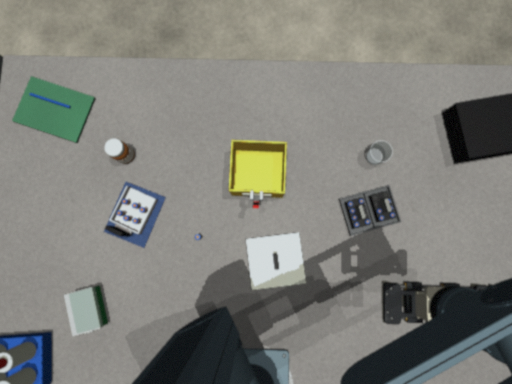

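The lid now rests on the bench at about (275,261), slightly turned, and the box is open. Next I'll localise the scoop accurately.

Run:
```python
from h import *
d=shot("top");s=shot("side")
# draw predicted scoop outlines
y=-0.40;o=np.array([481.7,351.2])
c,sn=np.cos(y),np.sin(y);Rz=np.array([[c,-sn],[sn,c]])
def W(x,yy,z): return [*(o+Rz@[x,yy]),z]
def draw(dd,x0,y0,w,h,k):
    im=crop(dd["img"],x0,y0,w,h,w*k,h*k)
    f=lambda P:np.int32([(proj(dd,p)-[x0,y0]+.5)*k for p in P])
    cv2.polylines(im,[f([W(55,-47,28),W(55,47,28),W(-55,47,28),W(-55,-47,28)])],True,(0,255,0))
    cv2.polylines(im,[f([W(-62,-25,90),W(-62,25,90),W(-74,25,90),W(-74,-25,90)])],True,(0,0,255))
    return im
a=draw(d,100,178,66,72,6);b=draw(s,195,310,106,72,4)
m=np.zeros((450,800,3),np.uint8);m[:432,:396]=a[:432];m[:288,396:796+24]=b[:288,:404]
cv2.imwrite("pics/m4.png",m)
```

```text
(no output)
```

View pics/m4.png

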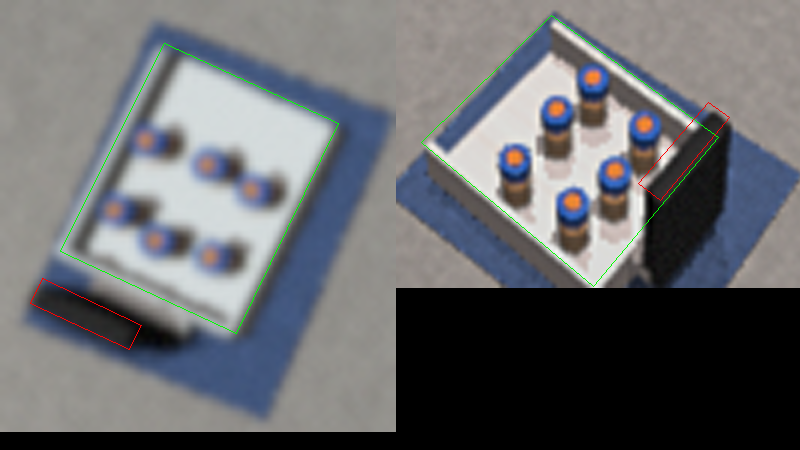

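The overlay fits within a few mm; true handle is about 2 px back. I'll take the origin as (480,352) with yaw -0.40. Now I'll check which tipping azimuth is reachable.

```bash
cat >> h.py <<'E'
BOX=np.array([600.,-5.])
G=np.array([-68.,0,46.])  # TCP in scoop frame
def scoop_tool(o,phi,th,sg):
    "tool pose for scoop origin o, yaw phi, tilt th (mouth down)"
    Rs=Ro.from_euler("ZY",[phi,th]); Rt=Rs*Ro.from_euler("ZX",[sg*np.pi/2,np.pi])
    return list(np.array(o)+Rs.apply(G)),list(Rt.as_euler("xyz"))
def tip_origin(lip,phi,th):
    return np.array(lip)-Ro.from_euler("ZY",[phi,th]).apply([55,0,0])
E
python3 - <<'E'
from h import *
for sg in(1,-1):
    print("pick",sg,np.round(robot.inverse_kinematics(*scoop_tool([480,352,2],-.4,0,sg)),2))
    for deg in range(-180,180,30):
        phi=np.radians(deg);lip=[*(BOX-20*np.array([np.cos(phi),np.sin(phi)])),135]
        out=[]
        for th in(0,.5,.9,1.2):
            try:q=robot.inverse_kinematics(*scoop_tool(tip_origin(lip,phi,th),phi,th,sg))
            except Exception as e:q=None
            out.append(None if q is None else np.round(q,1).tolist())
        if out[2]: print(sg,deg,out)
E
```

```text
pick 1 [ 0.54  0.45  1.71 -0.    0.98  0.94]
1 -180 [[-0.2, 0.6, 1.0, -0.0, 1.5, 3.0], [-0.2, 0.2, 1.6, 0.1, 0.8, 2.8], [-0.3, 0.0, 2.1, 1.0, 0.3, 2.0], [-0.4, 0.0, 2.4, 2.4, 0.6, 0.5]]
1 -150 [[-0.1, 0.6, 1.1, -0.0, 1.4, 2.6], [-0.3, 0.3, 1.6, 0.4, 1.0, 2.1], [-0.6, 0.1, 2.0, 1.1, 0.9, 1.4], [-0.8, 0.2, 2.2, 1.5, 1.1, 0.8]]
1 -120 [[0.0, 0.5, 1.2, -0.0, 1.4, 2.1], [-0.3, 0.3, 1.5, 0.5, 1.2, 1.6], [-0.6, 0.3, 1.7, 0.9, 1.3, 1.2], [-0.8, 0.4, 1.8, 1.1, 1.5, 0.9]]
1 -90 [[0.0, 0.4, 1.4, -0.0, 1.3, 1.6], [-0.3, 0.4, 1.4, 0.5, 1.5, 1.2], [-0.5, 0.5, 1.4, 0.7, 1.7, 1.0], [-0.7, 0.6, 1.4, 0.9, 1.9, 0.8]]
1 -60 [[0.0, 0.3, 1.6, -0.0, 1.3, 1.1], [-0.3, 0.4, 1.4, 0.3, 1.7, 0.8], [-0.4, 0.7, 1.1, 0.5, 2.1, 0.7], [-0.5, 0.9, 1.0, 0.7, 2.3, 0.8]]
1 -30 [[-0.1, 0.2, 1.8, -0.0, 1.2, 0.4], [-0.2, 0.5, 1.3, 0.1, 1.9, 0.3], [-0.3, 0.8, 0.9, 0.3, 2.3, 0.3], [-0.3, 1.1, 0.6, 0.4, 2.7, 0.5]]
1 0 [[-0.3, 0.1, 1.8, 0.0, 1.2, -0.3], [-0.2, 0.5, 1.3, -0.1, 1.9, -0.2], [-0.1, 0.8, 0.8, -0.2, 2.4, -0.2], None]
1 30 [[-0.4, 0.2, 1.7, -0.0, 1.2, -0.9], [-0.1, 0.5, 1.3, -0.3, 1.8, -0.6], [-0.0, 0.8, 0.9, -0.5, 2
[... 1601 characters left out ...]
2, 2.4, 2.9], None]
-1 30 [[-0.4, 0.2, 1.7, -0.0, 1.2, 2.2], [-0.1, 0.5, 1.3, -0.3, 1.8, 2.5], [-0.0, 0.8, 0.9, -0.5, 2.2, 2.5], [0.1, 1.0, 0.6, -0.8, 2.5, 2.3]]
-1 60 [[-0.4, 0.3, 1.6, -0.0, 1.3, 1.7], [-0.1, 0.4, 1.4, -0.4, 1.6, 2.1], [0.1, 0.7, 1.1, -0.7, 1.9, 2.2], [0.2, 0.9, 1.0, -0.9, 2.1, 2.2]]
-1 90 [[-0.4, 0.4, 1.4, -0.0, 1.3, 1.1], [-0.1, 0.4, 1.4, -0.5, 1.3, 1.6], [0.2, 0.5, 1.4, -0.9, 1.5, 2.0], [0.3, 0.6, 1.4, -1.1, 1.7, 2.1]]
-1 120 [[-0.4, 0.5, 1.2, -0.0, 1.4, 0.7], [-0.1, 0.3, 1.5, -0.5, 1.0, 1.1], [0.2, 0.3, 1.7, -1.0, 1.0, 1.8], None]
-1 150 [[-0.3, 0.6, 1.1, -0.0, 1.4, 0.3], [-0.2, 0.3, 1.6, -0.2, 0.8, 0.5], [-0.0, 0.1, 2.0, -1.1, 0.5, 1.4], [0.1, 0.2, 2.2, 4.3, 0.7, 2.4]]
```

Run:
```python
from h import *
robot.move_gripper(0.35)
p,o=scoop_tool([480,352,2],-.4,0,1); print(np.round(p,1))
robot.move_ptp([p[0],p[1],200],o); robot.move_linear([p[0],p[1],110],speed=150)
print(robot.move_linear(p,speed=60,f_stop=6),robot.current_tcp_pos())
robot.move_gripper(0); print("w",robot.current_gripper_width()*93)
P=np.array(robot.current_tcp_pos()); robot.move_linear(P+[0,0,30],speed=40); robot.move_linear(P+[0,0,150],speed=120)
print("w",robot.current_gripper_width()*93,robot.current_contact_force(),robot.current_ft_torque())
snap("side","s5",(150,100,256,192),3)
```

```text
[417.4 378.5  48. ]
False [417.72364902 378.67365261  48.42190464]
w 11.63056097176824
w 11.945253099548758 [-0.77983937  0.43819442 -2.91172894] [-0.00338341  0.02807374  0.0054053 ]
```

View pics/s5.png

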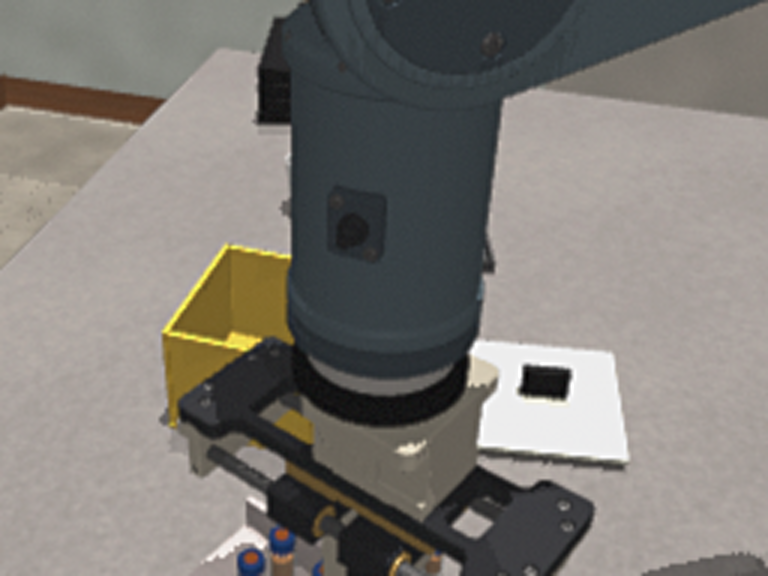

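The scoop is held level with the vials standing on it, bottom centre of the picture. The lid is on the bench and the box is open. Now I'll carry it over and tip.

Run:
```python
from h import *
phi=-np.pi/2; lip=np.array([600,18,150.])
p,o=scoop_tool(tip_origin(lip,phi,0),phi,0,1); robot.move_linear(p,o,speed=120)
lip[2]=128; p,o=scoop_tool(tip_origin(lip,phi,0),phi,0,1); robot.move_linear(p,o,speed=60)
for th in(.2,.4,.6,.8,1.0,1.15):
    p,o=scoop_tool(tip_origin(lip,phi,th),phi,th,1); robot.move_linear(p,o,speed=70)
robot.sleep(.6); print("w",robot.current_gripper_width()*93,robot.current_contact_force(),robot.current_t())
a=snap("side","a")["img"];b=snap("top","b")["img"]
cv2.imwrite("pics/m6.png",np.hstack([crop(a,150,110,200,200,400,400),crop(b,190,110,150,150,400,400)]))
```

```text
w 11.873031743649108 [ 0.35555476 -0.13111978 -1.29172981] 44.375
```

View pics/m6.png

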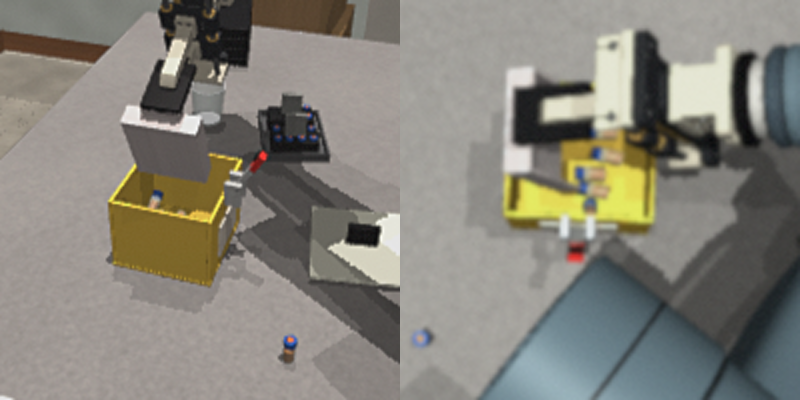

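Tipped, and the vials are lying in the box. The scoop looks empty and the bench vial is at about (198,237) full-frame. I'll return the scoop.

Run:
```python
from h import *
phi=-np.pi/2; lip=np.array([600,18,150.])
for th in(.8,.4,0):
    p,o=scoop_tool(tip_origin(lip,phi,th),phi,th,1); robot.move_linear(p,o,speed=150)
print(robot.current_contact_force())
p,o=scoop_tool([473,353,150],-.37,0,1); robot.move_linear(p,o,speed=250)
p,o=scoop_tool([473,353,12],-.37,0,1); robot.move_linear(p,speed=120)
p[2]=46.5; print(robot.move_linear(p,speed=25,f_stop=4),robot.current_tcp_pos())
robot.move_gripper(0.35); q=robot.current_tcp_pos(); robot.move_linear([q[0],q[1],200],speed=200)
robot.move_ptp([300,-330,300],[np.pi,0,0]); print(robot.current_t())
a=snap("side","a")["img"];b=snap("top","b")["img"]
cv2.imwrite("pics/m7.png",np.vstack([np.hstack([crop(a,190,150,120,90,400,300),crop(b,220,130,80,60,400,300)]),np.hstack([crop(b,95,177,120,90,400,300),crop(b,240,220,80,60,400,300)])]))
```

```text
[ 0.44765304 -1.49267986 -1.77668356]
True [409.69520311 377.69299142  48.10088321]
53.2167
```

View pics/m7.png

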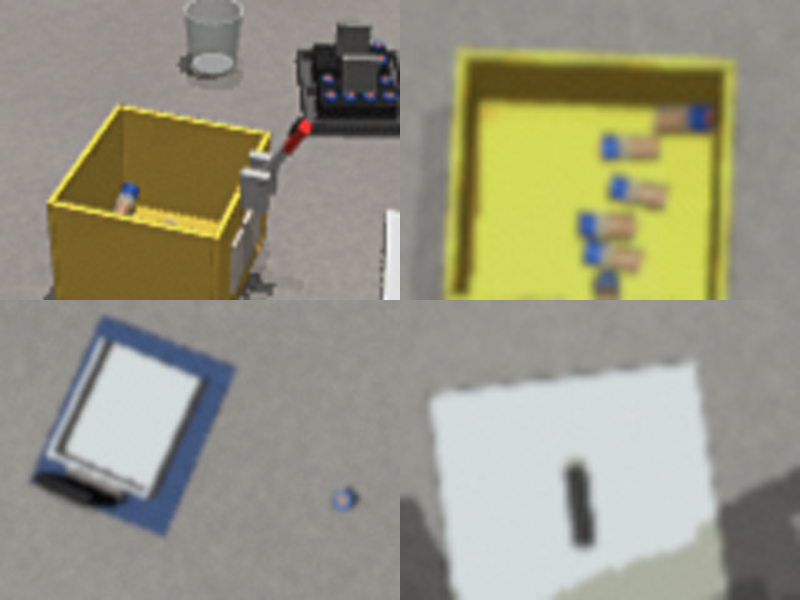

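Six vials lie in the box and the scoop sits flat and empty on its mat. The bench vial is at (197.9,236.4). The lid handle is at about (256,260.4) + (240,220) crop offsets.

Run:
```python
from h import *
d=shot("top");s=shot("side")
hsv=cv2.cvtColor(s["img"],cv2.COLOR_BGR2HSV)
v=plane(d,197.7,236.2,34); print(v, proj(s,v))
robot.move_gripper(0.5)
x,y=v[:2]; go(x,y,120,0); lin(x,y,30,150); print(lin(x,y,5,50,f=5))
robot.move_gripper(0); print("w",robot.current_gripper_width()*93)
lin(x,y,190,200); print("w",robot.current_gripper_width()*93)
go(600,35,190,0); lin(600,35,95,120); robot.move_gripper(0.5); lin(600,35,200,200)
go(300,-330,300,0); print(robot.current_t())
d=snap("top","b"); b=d["img"]; cv2.imwrite("pics/m8.png",np.hstack([crop(b,220,130,80,80,400,400),crop(b,240,220,70,70,400,400)]))
import pickle; pickle.dump(d,open("d8.pkl","wb"))
```

```text
[408.72672848 160.46643037  34.        ] [294.00280425 278.89368625]
False
w 15.687731610541071
w 15.380569456185045
63.9167
```

View pics/m8.png

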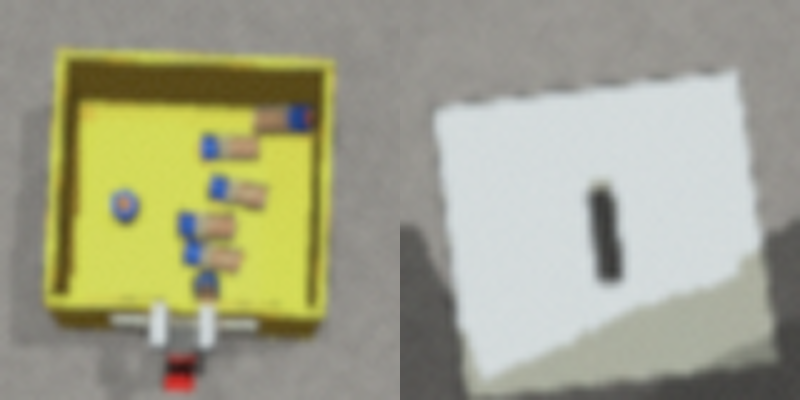

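All seven vials are inside the box. Lid corners and the handle are clear, so I'll compute the lid pose and the box centre from the rim.

Run:
```python
from h import *
import pickle
d=pickle.load(open("d8.pkl","rb"))
def rect(pts,k,ox,oy,z):
    C=np.array([plane(d,ox+x/k-.5,oy+y/k-.5,z)[:2] for x,y in pts]); ex=(C[0]+C[1]-C[2]-C[3])/2; ey=(C[0]+C[3]-C[1]-C[2])/2
    return C.mean(0),np.linalg.norm(ex),np.linalg.norm(ey),np.arctan2(ex[1],ex[0]),np.arctan2(-ey[0],ey[1])
print("box",rect(((57,48),(333,62),(325,312),(46,308)),5,220,130,110))
k=400/70
print("lid",rect(((36,110),(335,71),(377,360),(71,397)),k,240,220,14))
for p in((199,190),(210,278),(204,233)): print(plane(d,240+p[0]/k-.5,220+p[1]/k-.5,44)[:2])
```

```text
box (array([599.55831686,  -3.50326559]), np.float64(138.69725447392457), np.float64(148.47070639930658), np.float64(-0.009849433075455485), np.float64(-0.008424036821357391))
lid (array([346.86606467, -60.14032528]), np.float64(142.2505672589581), np.float64(151.47884422324304), np.float64(0.15563425889580315), np.float64(0.15149724730816633))
[368.99180086 -55.76380066]
[327.21105539 -61.95109811]
[348.51939531 -58.61372714]
```

Run:
```python
from h import *
x,y,w=347.5,-59.5,.152
robot.move_gripper(0.4)
go(x,y,120,w); lin(x,y,30,150); print(lin(x,y,17.5,40,f=6),robot.current_tcp_pos())
robot.move_gripper(0); print("w",robot.current_gripper_width()*93)
lin(x,y,60,80); lin(x,y,200,200); 
go(599.7,-4.5,200,-.01); lin(599.7,-4.5,140,100); print("w",robot.current_gripper_width()*93,robot.current_contact_force())
print(lin(599.7,-4.5,118.5,30,f=8),robot.current_tcp_pos(),robot.current_contact_force())
d=shot("top"); a=snap("side","a")["img"]
cv2.imwrite("pics/m9.png",np.hstack([crop(a,190,150,100,100,400,400),crop(d["img"],220,130,80,80,400,400)]))
```

```text
False [347.33762326 -59.38141     17.38316675]
w 11.845686328257367
w 11.823906977760018 [ 0.53087629  0.22682333 -4.06224403]
True [599.30682386  -4.41442135 119.59644613] [-0.43242524 -0.35546911  4.50682957]
```

View pics/m9.png

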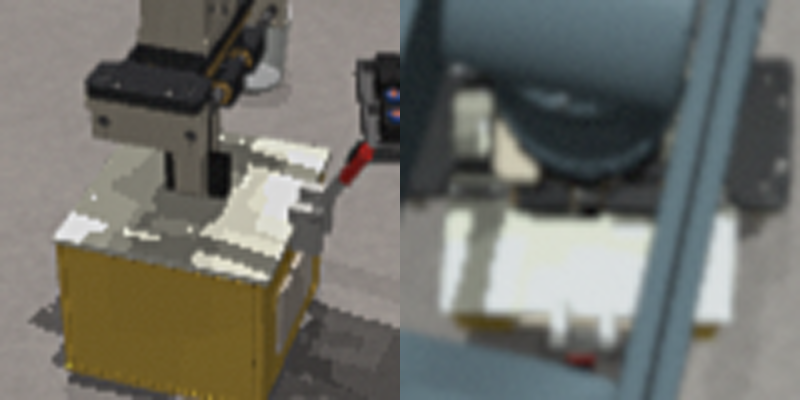

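The lid is seated: TCP reads 119.6 and the plate is flush on the rim. I'll release it and swing the clamp.

Run:
```python
from h import *
robot.move_gripper(0.35); lin(599.5,-4.4,220,150); robot.move_gripper(0)
go(450,-4.5,220,0); lin(450,-4.5,160,150)
for th in np.arange(2.1,-.01,-.15):
    c=45*np.array([np.cos(th),np.sin(th)])+5*np.array([-np.sin(th),np.cos(th)])
    f=lin(514+c[0]-8,-4.5,124+c[1],60,f=25)
    if f: print("stop",th,robot.current_tcp_pos(),robot.current_contact_force())
print(lin(551,-4.5,126.5,20,f=20),robot.current_tcp_pos(),robot.current_contact_force())
lin(551,-4.5,220,150); go(300,-330,300,0); robot.sleep(.3); print(robot.current_t())
d=shot("top")["img"]; a=snap("side","a")["img"]
cv2.imwrite("pics/m10.png",np.vstack([np.hstack([crop(a,200,160,80,80,400,300),crop(d,220,135,80,60,400,300)]),crop(d,80,120,320,120,800,300)]))
```

```text
True [551.00653773  -4.50890294 128.22805848] [-2.31783536  0.02129386  7.08242984]
81.9
```

View pics/m10.png

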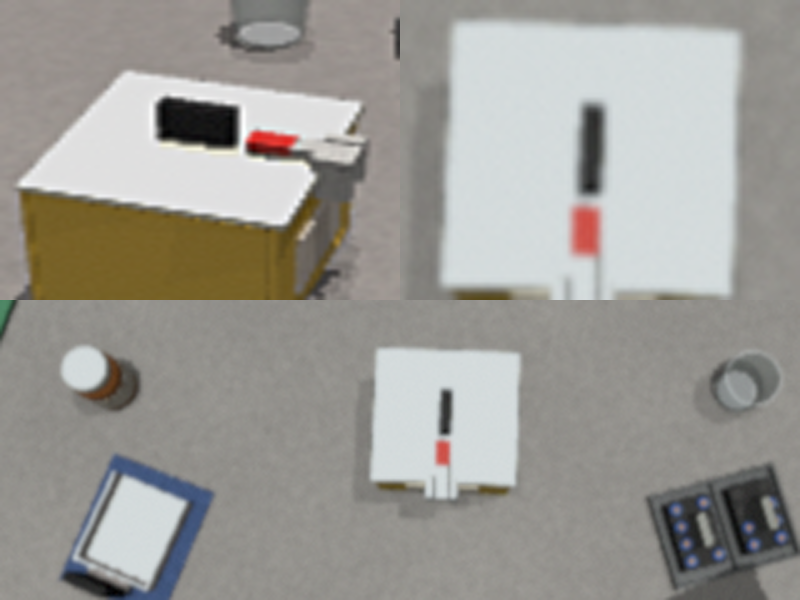

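The clamp lies level on the seated lid. The scoop is flat on its mat, the racks are in the carrier, and the jar and beaker haven't moved.

```bash
python3 -c "
from h import *
print(robot.hand_in())"
```

```text
the job is handed in; nothing more can be done
None
```

I handed the job in after about 82 s of robot time, and every goal looked met in the final pictures: both racks upright in the carrier, all seven vials in the box, scoop flat on its mat, lid seated and clamped down, jar and beaker not visibly moved; no verdict came back.

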